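Unclip the battery box from the model truck chassis and lay it in the parts tray

TASK

Take the battery box (the black unit with the upright grip ridge) off the sloping model truck chassis: it is hooked under the lower frame rail and held by a sprung catch at its upper end, so work it out against the spring without wrenching the chassis. Then lower it, without dropping it, into the long compartment of the white parts tray so that it lies flat on its base, and let go. Leave the sound box clipped in its place and the other things on the bench alone.

Things in the scene. Friction and masses are not known exactly. Their poses are not given: they have to be found in the camera images.
- battery_box: Black plastic unit to remove, about 200 g. Origin: centre of its underside; x its long direction (up-slope while clipped), y along the chassis, z out of its base. Foot plate 79 x 40 x 6 mm (x, y, z); body 58 x 40 mm up to z = 20, leaving a 10.5 mm lip, 6 mm thick, at each x end. Each lip is held down under an overhang 7.5 mm above the deck; a straight pull frees neither.
- battery_grip (a point): Middle of the battery box's grip ridge, 34 mm above the underside, axes as the box. The ridge is 24 mm thick in x, 40 mm wide in y, from z = 20 to 48 mm; grip it across its 24 mm.
- hook_lip (a point): End of the battery box's -x (lower) lip, at its underside. Clipped, 6.5 mm of this lip lies under the 3 mm thick fixed edge of the lower rail. With the box pushed up-slope to the stop it is free, and this end can be tipped up 10 to 15 degrees.
- catch_lip (a point): End of the battery box's +x (upper) lip, at its underside. A sprung catch, 30 mm wide, 11.5 mm high, bears on it; its square nose covers 2.5 mm of the lip. Pushed up-slope it yields 11 mm, from 3.5 N to 7.5 N, to a firm stop, and follows the box back. This lip leaves the nose once drawn 15 mm down-slope from the stop with the other end tipped up.
- sound_box: Black plastic unit with the same foot and body as the battery box but with a round speaker, 36 mm across, up to z = 30 mm in place of the ridge. Clipped in the other bay. Origin and axes likewise. To be left in place.
- chassis: Fixed model truck chassis on a plywood cradle. Origin on the bench under its middle; x horizontal, y along the frame, z up. The deck under the boxes rises towards +x by 30 degrees; bay centres at x 0, y -55 and +55, z 115 mm. Frame 340 mm long; rails and catches up to 12 mm over the deck; four 80 mm wheels at y -128 and +128 mm, 24 mm over the deck.
- tray: Fixed white plastic parts tray, 102 x 115 x 16 mm outside, walls 5 mm. Origin: middle of its underside. One long compartment, 92 mm in x by 50 mm in y, on the +y side; two short ones, about 43 x 50 mm, on the -y side with small parts in them.
- tray_slot (a point): Centre of the floor of the long compartment, 5 mm above the bench, walls 11 mm high round it; x along its 92 mm, y along its 50 mm.
- hub: Aluminium ring, 28 mm across, 12 mm high, in a short tray compartment; origin at its underside. Bystander.
- gear: Brass disc, 30 mm across, 10 mm high, in a short tray compartment; origin at its underside. Bystander.
- tyre: Rubber tyre lying flat, 80 mm across, 24 mm high; origin at its underside. Bystander.
- wrench: Wrench 130 mm long, lying along its x. Bystander.
- screwdriver: Screwdriver 160 mm long, lying along its x. Bystander.
- paint_jar: Glass jar 38 mm across, 45 mm high; origin at its underside. Bystander.
- glue: White bottle 34 mm across, 100 mm high; origin at its underside. Bystander.
Mind the look-alikes: they are no part of the job. Leave any pink look-alike of the battery_box alone. Several things look just like the tray: the one meant starts nearest to the robot's base.

How it is judged:
By the outcome, as a careful person would: the job done as asked, in the order asked, and still so for the second after the job is handed in, with the robot touching nothing.
It also fails if it takes over 53 s, if anything falls off the work surface, if the arm or the gripper's body presses on something with over 40 N, if the wrist force passes 120 N, or if a joint passes its speed limit or range.

ROBOT

A 6-joint arm with a two-finger parallel gripper is mounted at the origin on the work surface. World frame = base frame: x ahead of the robot, y to its left, z up, the work surface at z = 0. Lengths are in m, angles in degrees, forces in N, time in s.
With the tool pointing down it reaches from about 0.35 to 0.875 m from the base axis. Payload 4.2 kg.
Tool frame: the origin (TCP) lies on the mounting face of the last link; the fingertips stand 182 mm ahead of it and the grasp point (between the pads) lies 164 mm ahead of it (r.tcp_to_grasp is the distance from the TCP to the grasp point, in m); z points along the fingers, y is the line along which they close (so a half turn about z gives the same grasp; the last joint's range is limited). The gripper opens to 87 mm and grips with 3 to 60 N. Pads are 19 mm wide; open, the fingers measure 117 mm over their backs; the gripper's body (75 mm by 190 mm) begins 51 mm behind the grasp point.
Start: joints at [78.472, 22.042, 0.453, 0, -68.411, -14.817], TCP at [0.277, 0.56, 0.405] pointing down, gripper open.
Joint ranges: [-179.83, 179.83], [-69.29, 118.12], [-61.27, 80.66], [-181.25, 117.63], [-171.15, -9.14], [-177.46, 177.46]. Speed limits (degrees/s): [159.86, 159.86, 180, 180, 180, 180].

INTERFACE

Orientations are given as a 3x3 rotation matrix whose columns are the frame's x, y, z axes.
In Python, from station import sense, eyes, r gives the robot as it stands.
- The arm moves only by the tool jog_arm, never from a script. Its argument "increments" is a list of rows, each a list of 4 numbers: the shift along the tool's x, y, z normalised to -1 to 1, where 1 is 0.02 m, then the turn about the tool's z normalised to -1 to 1, where 1 is 0.08 rad. A call has 1 to 10 rows; each row shifts and turns the commanded pose from where the row before left it, along the tool's axes as they then stand; what a row does not reach is not made up. A row lasts 1/10 s, in which the tool goes at most 50 mm and 8.59 degrees, less where a joint would pass 70% of its speed; a pose out of reach is approached as far as the arm can. A call with a number of a shift or a turn outside -1 to 1 is refused whole. A call with a gripper value outside its range is refused whole. "grip" is the finger opening in mm, from 0 to 87, set as the call begins (left out, the last holds). The fingers move at their own pace and stop on an object; the grip force is fixed at half the most. Time passes only in rows, so rows that do not move let the fingers close. It gives the time, the measured TCP pose, the force, the opening and the grip force at its end, in the units of the state.
- sense(): the state, without advancing time (a new reading comes with each control period).
- eyes.capture(name): name is "scene" or "top"; returns the picture (420x560x3 uint8, blue, green, red); there is no depth.
- eyes.get_calibration(name): a dict with "camera_matrix" (3x3 intrinsics, pixels), "k1" (the pictures are not rectified: a ray, as slopes to the right and down, at radius r is drawn at 1 + k1 r^2 times it, then the intrinsics apply), "R" (3x3) and "t" (3): a world point X has camera coordinates R X + t. Camera axes: x right, y down, z forward; pixel columns grow to the right and rows downward; lengths in m; the calibration is good to about 2 mm. A picture is of the moment at which its call begins. get_calibration takes no time and is no camera call.
- r.finish_job(): hands the job in; it is judged then, once.
Trained networks look in the newest picture that a camera, given by its name, has taken for a name from the list of things; names that differ only in an ending like _2 or _b are one class to them, and where a whole thing is asked for, a point or a joint stands for the part that bears it (a point fixed in the world has none). Each returns a list of dicts, best first, with "conf" (0 to 1); they miss things now and then, are a little off and sometimes report something else, mostly with a low value. They report only what shows in the picture. A call takes as long as a camera call. They do not tell look-alikes from the thing itself.
- eyes.spot_in(camera, name): "centre" ([x, y, z] in m, in world coordinates, good to about 4 mm: the middle of the surface that is visible of it).
- eyes.outline_of(camera, name): "mask" (420x560 bool, what is visible of it).
The state is a dict: "time_s": time; "joints": joint angles; "joint_velocities": joint speeds; "effort": joint torques, N m; "tcp_pos": TCP position; "ee_rot": TCP orientation; "wrist_force": force on the tool from outside, world axes, zero at the start; "moment": the same for the moment, N m; "gripper_width": opening from 0.0 (shut) to 1.0 (fully open); "gripper_force": force on a finger pad.
Only numpy, scipy, OpenCV 4.12 (cv2) and the standard library are available. Lean on these libraries where they do the work, as an engineer would, in place of code of your own. Each camera call takes 0.05 s, during which the arm holds its last target. There are 200 camera calls.

## Working session

There is one attempt and no reset: what is moved stays moved. The work goes in short steps, Python scripts to look and compute and a tool call to move; the robot and the scene stay as the last step left them, time stands still between calls to the robot, and variables do not carry over. Pictures are saved under pics/ and viewed, at most 10 in all, crops included, and the job is handed in when it is done.

Besides the shell and the picture viewer there is one more tool, called after "Call:" as name(argument=value, ...) on one line, values as JSON. jog_arm: Moves the arm, as the interface text tells. Its arguments: {"type":"object","properties":{"increments":{"type":"array"},"grip":{"type":"number"}},"required":["increments"]}

```bash
ls; mkdir -p pics
python3 - <<'E'
from station import sense, eyes, r
import cv2,numpy as np
s=sense();print(s['time_s'],s['tcp_pos'],np.round(s['ee_rot'],3).tolist(),r.tcp_to_grasp)
for c in('scene','top'):
    cv2.imwrite(f'pics/{c}0.png',eyes.capture(c))
    k=eyes.get_calibration(c);print(c,{a:np.round(b,4).tolist() for a,b in k.items()})
    for n in('battery_box','sound_box','chassis','tray','tray_slot','hub','gear','hook_lip','catch_lip','battery_grip'):
        print(n,[(np.round(d['centre'],3).tolist(),round(d['conf'],2)) for d in eyes.spot_in(c,n)])
E
```

```text
pics
0.0 [0.27724406 0.55991184 0.40366634] [[0.896, -0.444, -0.001], [-0.444, -0.896, -0.002], [0.0, 0.002, -1.0]] 0.1635
scene {'camera_matrix': [[494.4058, 0.0, 274.401], [0.0, 494.4058, 214.5607], [0.0, 0.0, 1.0]], 'k1': -0.0873, 'R': [[0.845, 0.5348, 0.0053], [0.396, -0.619, -0.6782], [-0.3595, 0.5752, -0.7348]], 't': [-0.5109, -0.1328, 1.6171]}
battery_box [([0.647, 0.192, 0.141], 0.91), ([0.412, 0.226, 0.031], 0.62)]
sound_box [([0.632, 0.085, 0.138], 0.6)]
chassis [([0.691, 0.117, 0.108], 0.91)]
tray [([0.466, -0.298, 0.004], 0.76), ([0.824, -0.084, 0.002], 0.65)]
tray_slot [([0.824, -0.084, 0.005], 0.89), ([0.466, -0.295, 0.006], 0.69), ([0.647, 0.192, 0.145], 0.6)]
hub [([0.488, -0.333, 0.014], 0.39)]
gear [([0.439, -0.323, 0.02], 0.57)]
hook_lip [([0.691, 0.113, 0.109], 0.67), ([0.643, 0.193, 0.14], 0.66), ([0.415, 0.227, 0.031], 0.52), ([0.468, -0.292, 0.004], 0.18)]
catch_lip [([0.642, 0.193, 0.146], 0.83), ([0.411, 0.231, 0.034], 0.6)]
battery_grip [([0.413, 0.229, 0.033], 0.86)]
top {'camera_matrix': [[388.5747, 0.0, 275.5721], [0.0, 388.5747, 208.6572], [0.0, 0.0, 1.0]], 'k1': -0.0678, 'R': [[0.0575, -0.9983, -0.0052], [-0.9757, -0.0551, -0.2122], [0.2115, 0.0172, -0.9772]], 't': [0.025, 0.6259, 0.9663]}
battery_box [([0.641, 0.205, 0.142], 0.69), ([0.413, 0.242, 0.037], 0.54)]
sound_box [([0.628, 0.092, 0.144], 0.7)]
chassis [([0.627, 0.152, 0.109], 0.94)]
tray [([0.475, -0.29, -0.001], 0.8), ([0.671, -0.365, 0.003], 0.69)]
tray_slot [([0.829, -0.085, 0.005], 0.98), ([0.468, -0.287, 0.006], 0.88)]
hub [([0.484, -0.334, 0.02], 0.47)]
gear [([0.438, -0.322, 0.015], 0.43)]
hook_lip [([0.408, 0.242, 0.041], 0.83), ([0.64, 0.204, 0.148], 0.63)]
catch_lip [([0.641, 0.206, 0.146], 0.84), ([0.411, 0.237, 0.042], 0.57)]
battery_grip [([0.637, 0.2, 0.147], 0.82), ([0.473, -0.29, 0.002], 0.71), ([0.41, 0.241, 0.039], 0.53)]
```

Run:
```python
import cv2
a=cv2.imread('pics/scene0.png');b=cv2.imread('pics/top0.png')
cv2.imwrite('pics/scene0b.png',cv2.resize(a,(800,600)));cv2.imwrite('pics/top0b.png',cv2.resize(b,(800,600)))
```

```text
(no output)
```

View pics/scene0b.png

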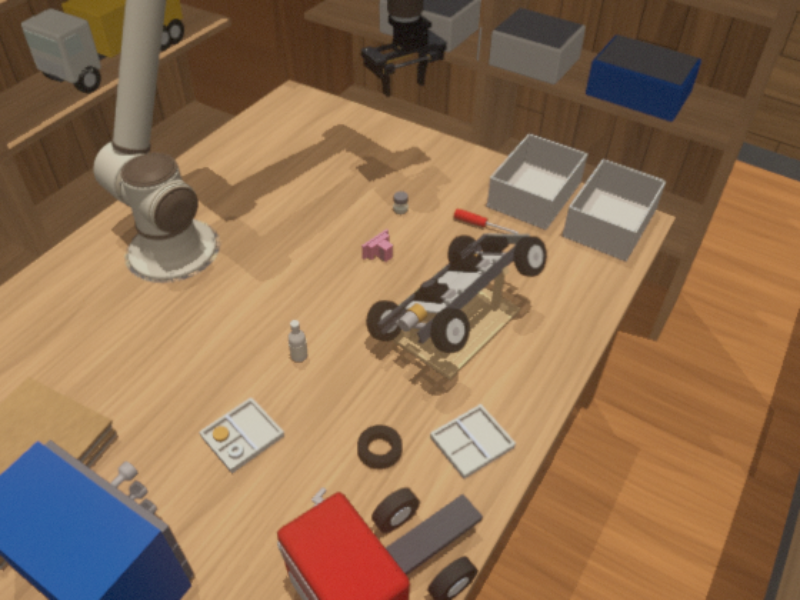

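View pics/top0b.png

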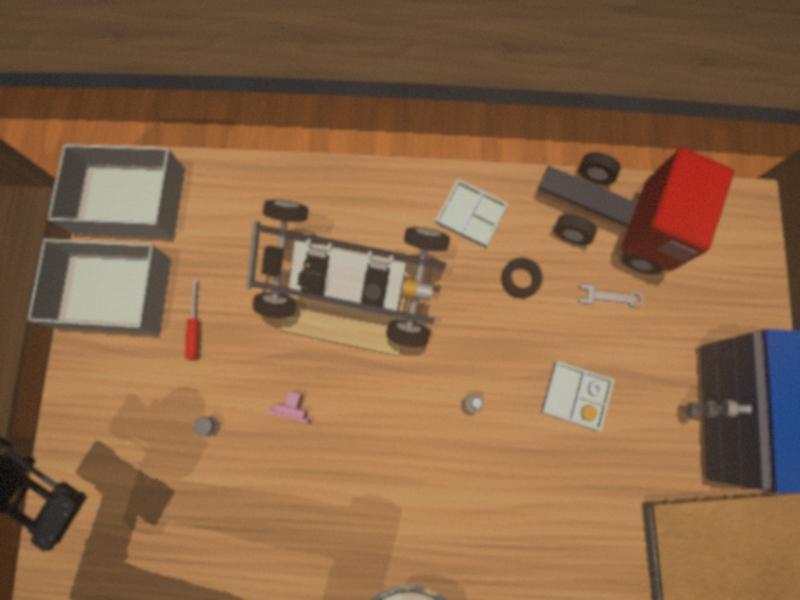

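The scene shows four candidates:

| Thing | Scene px | Top px | Verdict |
|---|---|---|---|
| Black unit with ridge | (470,277) | (315,270) | battery box |
| Black unit with round speaker | (432,293) | (375,283) | sound box |
| Pink look-alike | (378,247) | (290,408) | leave alone |
| Tray | (242,434) | (578,395) | nearest the base, so the one meant |
| Tray | (473,440) | (472,212) | decoy |

The wheels in top are at (285,210), (427,238), (273,304) and (408,332).

The tool cannot tilt, so I'll consider gripping the ridge across y, since those faces are vertical. Next I'll check the choice in a close crop and triangulate the wheels.

```bash
cat > h.py <<'E'
import numpy as np,cv2
from scipy.optimize import least_squares
from station import sense,eyes,r
K={c:{k:np.array(v) for k,v in eyes.get_calibration(c).items()} for c in('scene','top')}
def proj(c,X):
    k=K[c];p=np.atleast_2d(X)@k['R'].T+k['t'];s=p[:,:2]/p[:,2:]
    s=s*(1+k['k1']*(s**2).sum(1,keepdims=True));M=k['camera_matrix']
    return s*[M[0,0],M[1,1]]+M[:2,2]
def tri(a,b): # a scene px, b top px
    f=least_squares(lambda X:np.r_[(proj('scene',X)[0]-a),(proj('top',X)[0]-b)],[.6,.1,.1]);return f.x,np.abs(f.fun).max()
def onz(c,p,z):
    return least_squares(lambda X:proj(c,[X[0],X[1],z])[0]-p,[.6,0.]).x
E
python3 - <<'E'
from h import *
for n,a,b in(('hi+',(530,256),(285,210)),('hi-',(450,330),(427,238)),('lo+',(467,250),(273,304)),('lo-',(386,320),(408,332))):
    X,e=tri(np.array(a)*.7,np.array(b)*.7);print(n,X.round(3),e.round(1))
a=cv2.imread('pics/scene0.png')[150:260,240:400];b=cv2.imread('pics/top0.png')[130:255,160:325]
o=np.zeros((600,800,3),np.uint8);o[:275,:400]=cv2.resize(a,(400,275));
o=cv2.resize(b,(792,600),interpolation=cv2.INTER_CUBIC)
cv2.imwrite('pics/ctop.png',o);cv2.imwrite('pics/cscene.png',cv2.resize(a,(800,550),interpolation=cv2.INTER_CUBIC))
E
```

```text
hi+ [0.756 0.263 0.151] 0.9
hi- [0.717 0.009 0.153] 0.9
lo+ [0.604 0.288 0.069] 2.4
lo- [0.565 0.033 0.064] 1.5
```

View pics/ctop.png

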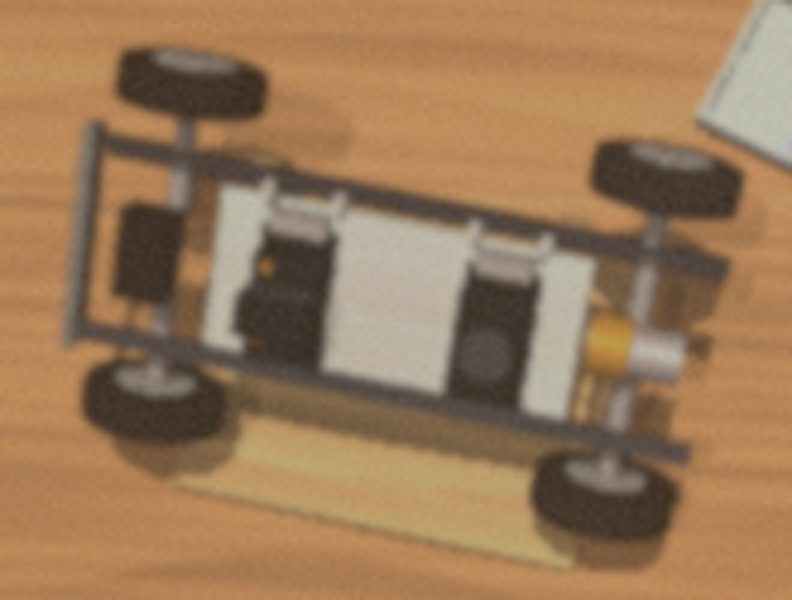

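View pics/cscene.png

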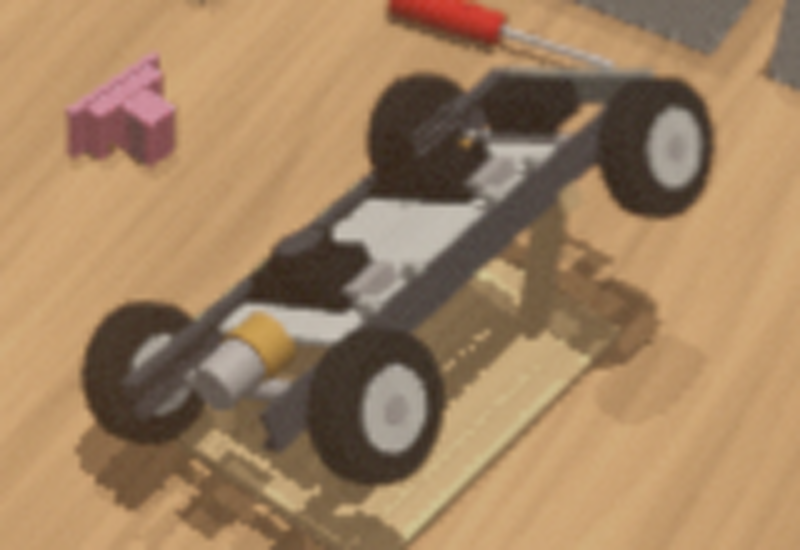

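Confirmed: the ridged black unit is in the left bay in top crop (285,310), with its ridge towards the robot side, and the sound box has a round disc at (488,355). The catches are on the far, upper side. I'll now refine the chassis pose by fitting projected box models to the outlines.

```bash
cat >> h.py <<'E'
def boxpts(x0,x1,y0,y1,z0,z1): return np.array([[x,y,z] for x in(x0,x1) for y in(y0,y1) for z in(z0,z1)])
BODY=[boxpts(-.0395,.0395,-.02,.02,0,.006),boxpts(-.029,.029,-.02,.02,.006,.02)]
RIDGE=boxpts(-.012,.012,-.02,.02,.02,.048)
th=np.linspace(0,2*np.pi,24)
SPK=np.vstack([np.c_[.018*np.cos(th),.018*np.sin(th),0*th+z] for z in(.02,.03)])
s30,c30=.5,np.sqrt(.75)
RT=np.array([[c30,0,-s30],[0,1,0],[s30,0,c30]])
def Rz(a): return np.array([[np.cos(a),-np.sin(a),0],[np.sin(a),np.cos(a),0],[0,0,1]])
def ch2w(P,q): return np.atleast_2d(P)@Rz(q[2]).T+[q[0],q[1],0]
def bay2w(P,q,by,tilt=RT): return ch2w(P@tilt.T+[0,by,.115],q)
def sil(c,parts,S=4):
    m=np.zeros((420*S,560*S),np.uint8)
    for P in parts: cv2.fillConvexPoly(m,cv2.convexHull(np.round((proj(c,P)+.5)*S-.5).astype(np.int32)),255)
    return cv2.resize(m,(560,420),interpolation=cv2.INTER_AREA)/255.
E
python3 - <<'E'
from h import *
from scipy.optimize import minimize
X,e=tri((299.6,198.6),(261.7,204.0));print('speaker',X.round(4),e)
M={}
for c in('scene','top'):
    eyes.capture(c)
    for n in('battery_box','sound_box'):
        L=eyes.outline_of(c,n)
        for d in L:
            ys,xs=np.nonzero(d['mask']);print(c,n,round(d['conf'],2),xs.mean().round(1),ys.mean().round(1),len(xs))
        if n=='battery_box': L=[d for d in L if abs(np.nonzero(d['mask'])[1].mean()-(220 if c=='top' else 329))<15]
        if L: M[c,n]=L[0]['mask'].astype(float)
q0=[X[0]+.0149,X[1]+.054,-.152]
def cost(q,keys):
    t=0
    for c,n in keys:
        m=M[c,n];s=sil(c,[bay2w(P,q,.055 if n[0]=='b' else -.055) for P in BODY+[RIDGE if n[0]=='b' else SPK]])
        t+=1-np.minimum(m,s).sum()/np.maximum(m,s).sum()
    return t/len(keys)
for keys in(list(M),[k for k in M if k[1][0]=='b'],[k for k in M if k[0]=='top'],[k for k in M if k[0]=='scene']):
    f=minimize(cost,q0,args=(keys,),method='Nelder-Mead',options=dict(initial_simplex=np.array(q0)+[[0,0,0],[.01,0,0],[0,.01,0],[0,0,.08]],xatol=1e-4,fatol=1e-5));print(keys,f.x.round(4),round(f.fun,3))
E
```

```text
speaker [0.6198 0.0962 0.1411] 1.3378417214674414
scene battery_box 0.82 264.5 173.0 353
scene battery_box 0.74 325.5 180.7 365
scene sound_box 0.85 302.0 204.2 287
top battery_box 0.77 203.7 285.6 333
top battery_box 0.76 219.0 191.6 460
top sound_box 0.78 262.1 199.8 386
[('scene', 'battery_box'), ('scene', 'sound_box'), ('top', 'battery_box'), ('top', 'sound_box')] [ 0.6447  0.1503 -0.1599] 0.215
[('scene', 'battery_box'), ('top', 'battery_box')] [ 0.643   0.1502 -0.1791] 0.187
[('top', 'battery_box'), ('top', 'sound_box')] [ 0.643   0.1491 -0.1499] 0.204
[('scene', 'battery_box'), ('scene', 'sound_box')] [ 0.6448  0.153  -0.1621] 0.181
```

Run:
```python
from h import *
from scipy.optimize import minimize
T=boxpts(-.051,.051,-.0575,.0575,0,.016);M={}
for c in('scene','top'):
    eyes.capture(c);L=eyes.outline_of(c,'tray')
    L=[d for d in L if np.linalg.norm(np.array([np.nonzero(d['mask'])[1].mean(),np.nonzero(d['mask'])[0].mean()])-((169,304) if c=='scene' else (405,277)))<20]
    M[c]=L[0]['mask'].astype(float);print(c,L[0]['conf'],M[c].sum())
def cost(q,keys=('scene','top')):
    t=0
    for c in keys:
        s=sil(c,[ch2w(T,q)]);t+=1-np.minimum(M[c],s).sum()/np.maximum(M[c],s).sum()
    return t/len(keys)
for keys in(('scene','top'),('top',),('scene',)):
    q0=np.array([.467,-.292,-.26])
    f=minimize(cost,q0,args=(keys,),method='Nelder-Mead',options=dict(initial_simplex=q0+[[0,0,0],[.01,0,0],[0,.01,0],[0,0,.1]]));print(keys,f.x.round(4),f.fun.round(3))
    if len(keys)==2:q=f.x
# overlay
qc=[.644,.150,-.157]
o=[]
for c,(y0,x0) in(('top',(130,160)),('top',(235,355)),('scene',(150,240)),('scene',(265,120))):
    h,w=75,100
    if c=='top' and x0==160: y0,x0=155,190
    if c=='scene' and x0==240: y0,x0=150,290
    S=4;im=cv2.resize(cv2.imread(f'pics/{c}0.png')[y0:y0+h,x0:x0+w],None,fx=S,fy=S,interpolation=cv2.INTER_CUBIC)
    def dr(P,col):
        p=np.round((proj(c,P)-[x0,y0]+.5)*S).astype(np.int32);cv2.polylines(im,[p],True,col,1)
    R=lambda x,y,z:np.array([[-x,-y,z],[x,-y,z],[x,y,z],[-x,y,z]])
    dr(bay2w(R(.012,.02,.048),qc,.055),(0,255,0));dr(bay2w(R(.029,.02,.02),qc,.055),(0,255,255));dr(bay2w(SPK[24:],qc,-.055),(0,0,255))
    dr(ch2w(R(.051,.0575,.016),q),(0,0,255));sl=R(.046,.025,.005)+[0,.0275,0];dr(ch2w(sl,q),(255,0,0));o.append(im)
cv2.imwrite('pics/ov.png',np.vstack([np.hstack(o[:2]),np.hstack(o[2:])]))
```

```text
scene 0.91 1424.0
top 0.83 1449.0
('scene', 'top') [ 0.4671 -0.2978 -0.2572] 0.163
('top',) [ 0.467  -0.2993 -0.2633] 0.144
('scene',) [ 0.4684 -0.2965 -0.2864] 0.162
```

View pics/ov.png

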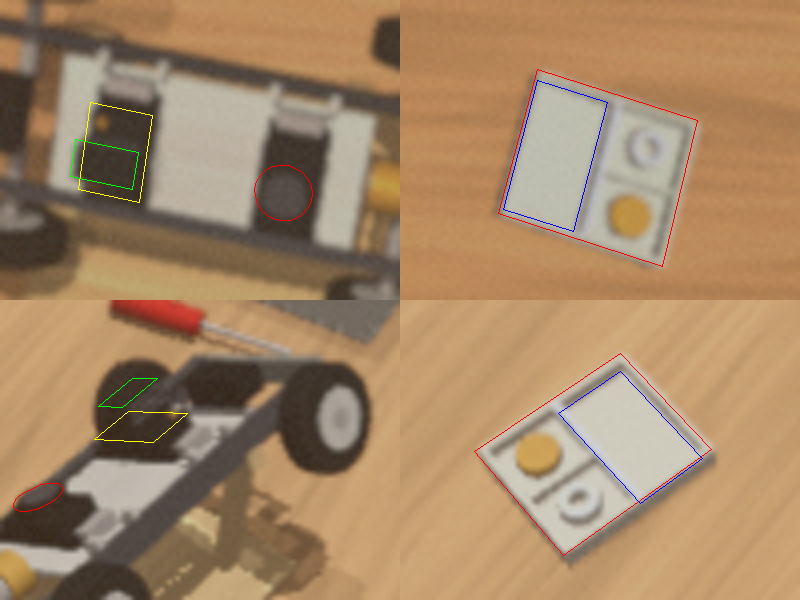

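Run:
```python
from h import *
from scipy.optimize import minimize
G={c:cv2.cvtColor(cv2.imread(f'pics/{c}0.png'),cv2.COLOR_BGR2GRAY).astype(float) for c in K}
R=lambda x,y,z:np.array([[-x,-y,z],[x,-y,z],[x,y,z],[-x,y,z]])
qi=[.642,.148,-.157]
W={c:sil(c,[bay2w(np.array([[-.022,-.085,0],[.027,-.085,0],[.027,.083,0],[-.022,.083,0]]),qi,0)]) for c in K}
D={c:np.clip((150-G[c])/80,0,1) for c in K}
def cost(p,cs):
    x,y,a,dy=p;t=0
    for c in cs:
        s=np.maximum(sil(c,[bay2w(P,(x,y,a),.055+dy) for P in BODY+[RIDGE]]),sil(c,[bay2w(P,(x,y,a),-.055+dy*0) for P in BODY+[SPK]]))
        t+=(W[c]*(s-D[c])**2).sum()/W[c].sum()
    return t/len(cs)
for cs in(('top','scene'),('top',),('scene',)):
    p0=np.array(qi+[0.]);f=minimize(cost,p0,args=(cs,),method='Nelder-Mead',options=dict(initial_simplex=p0+[[0]*4,[.006,0,0,0],[0,.006,0,0],[0,0,.04,0],[0,0,0,.005]]));print(cs,f.x.round(4),f.fun.round(4),round(cost(p0,cs),4))
q=f.x if 0 else minimize(cost,p0,args=(('top','scene'),),method='Nelder-Mead').x
print(q.round(4))
ims=[]
for c,y0,x0 in(('top',160,195),('scene',155,295)):
    S=8;h,w=70,50
    if c=='scene':w=50
    im=cv2.resize(G[c].astype(np.uint8)[y0:y0+h,x0:x0+w],None,fx=S,fy=S,interpolation=cv2.INTER_CUBIC);im=cv2.cvtColor(np.clip(im*1.5,0,255).astype(np.uint8),cv2.COLOR_GRAY2BGR)
    def dr(P,col): cv2.polylines(im,[np.round((proj(c,P)-[x0,y0]+.5)*S).astype(np.int32)],True,col,1)
    b=q[:3];by=.055+q[3]
    dr(bay2w(R(.012,.02,.048),b,by),(0,255,0));dr(bay2w(R(.029,.02,.02),b,by),(0,255,255));dr(bay2w(R(.0395,.02,0),b,by),(255,0,0));ims.append(im)
cv2.imwrite('pics/ov2.png',np.hstack(ims))
```

```text
('top', 'scene') [ 6.350e-01  1.500e-01 -1.198e-01 -5.000e-04] 0.0279 0.0529
('top',) [ 0.6388  0.1485 -0.1318  0.0008] 0.0087 0.0123
('scene',) [ 0.6416  0.1522 -0.1672  0.0018] 0.043 0.0935
[ 6.337e-01  1.495e-01 -1.609e-01  1.000e-04]
```

View pics/ov2.png

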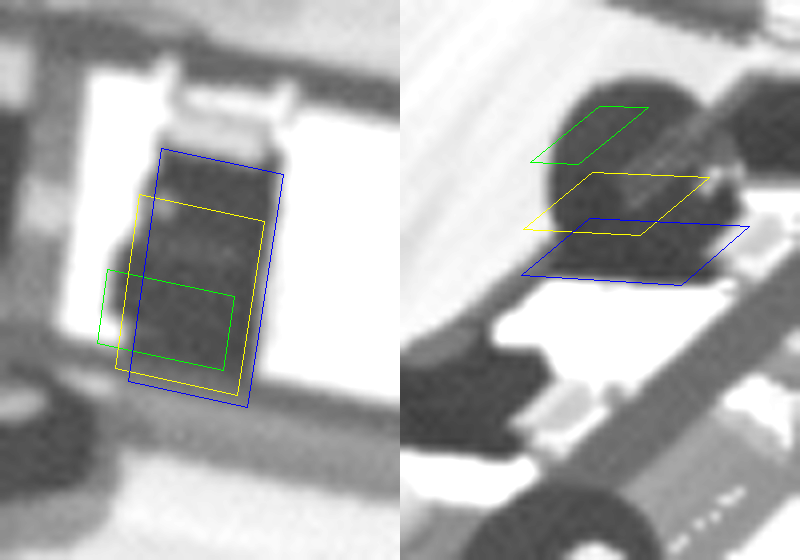

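Both overlays agree with the chassis at about (0.642, 0.149), yaw -8.9°. The grip point is then about (0.634, 0.206, 0.144). In the overlay the ridge edge is near top px (209,194).

The plan is to keep the tool vertical and grip across the ridge's 40 mm, where the faces are vertical. The box can then pivot about y in the pads.

Call:
jog_arm(increments=[[0,0,0,-0.95],[0,0,0,-0.95],[0,0,0,-0.95],[0,0,0,-0.95],[0.5,0.36,0,0],[1,0.72,0,0],[1,0.72,0,0],[1,0.72,0,0],[1,0.72,0,0],[1,0.72,0,0]], grip=60)

```text
time_s: 2.6
tcp_pos: [0.3747, 0.4633, 0.4049]
ee_rot: [[0.988, -0.157, 0.0], [-0.157, -0.988, -0.0], [0.0, 0.0, -1.0]]
wrist_force: [0.2, 0.8, 1.1]
gripper_width: 0.688
gripper_force: 0.0
```

Call:
jog_arm(increments=[[1,0.72,0,0],[1,0.72,0,0],[1,0.72,0,0],[1,0.72,0,0],[1,0.72,0,0],[1,0.72,0,0],[1,0.72,0,0],[1,0.72,0,0],[1,0.72,0,0],[0,0,0,0]])

```text
time_s: 3.6
tcp_pos: [0.5331, 0.3062, 0.4046]
ee_rot: [[0.987, -0.161, -0.0], [-0.161, -0.987, -0.001], [0.0, 0.001, -1.0]]
wrist_force: [-0.5, -0.4, 0.7]
gripper_width: 0.691
gripper_force: 0.0
```

Call:
jog_arm(increments=[[1,0.7,0,0],[1,0.7,0,0],[1,0.7,0,0],[1,0.7,0,0],[1,0.7,0.5,0],[0.77,0.63,0.5,0],[0,0,0.7,0],[0,0,0.5,0],[0,0,0,0]])

```text
time_s: 4.5
tcp_pos: [0.6316, 0.2097, 0.3585]
ee_rot: [[0.988, -0.155, -0.004], [-0.155, -0.988, -0.002], [-0.004, 0.002, -1.0]]
wrist_force: [0.3, 0.1, 0.2]
gripper_width: 0.692
gripper_force: 0.0
```

Run:
```python
from h import *
s=sense();print(s['tcp_pos'],np.round(s['joints'],1))
t=np.array(s['tcp_pos']);R=np.array(s['ee_rot'])
ims=[]
for c,y0,x0 in(('top',150,170),('scene',140,270)):
    S=6;h,w=90,66
    g=eyes.capture(c)
    if c=='scene': y0,x0=130,285
    im=cv2.resize(g[y0:y0+h,x0:x0+w],None,fx=S,fy=S,interpolation=cv2.INTER_CUBIC);im=np.clip(im*1.5,0,255).astype(np.uint8)
    tip=t+R[:,2]*.182
    for yy in(-.0295,.0295):
        p=((proj(c,tip+R[:,1]*yy)[0]-[x0,y0]+.5)*S).astype(int);cv2.circle(im,tuple(map(int,p)),3,(0,0,255),1)
    q=[.642,.149,-.155];P=bay2w(np.array([[-.012,-.02,.048],[.012,-.02,.048],[.012,.02,.048],[-.012,.02,.048]]),q,.055)
    cv2.polylines(im,[np.round((proj(c,P)-[x0,y0]+.5)*S).astype(np.int32)],True,(0,255,0),1);ims.append(im)
cv2.imwrite('pics/hov.png',np.hstack(ims))
```

```text
[0.63163571 0.20971402 0.35853621] [ 32.3  27.8   3.   -0.  -65.4  48.9]
```

View pics/hov.png

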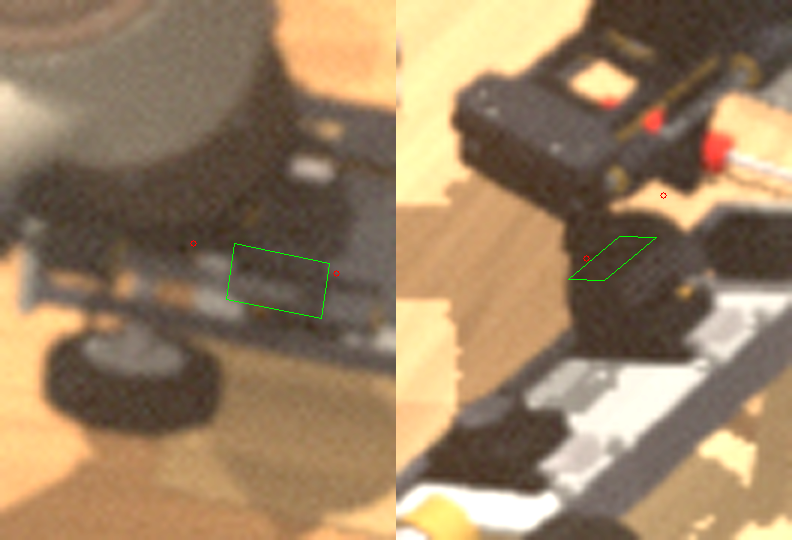

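The view is mostly blocked by the arm, but the fingers straddle the marked ridge (top crop (193,243) and (337,273)). I'll centre, go down carefully and watch the force.

Call:
jog_arm(increments=[[0.13,0.2,0.3,0],[0,0,0.5,0],[0,0,0.5,0],[0,0,0.4,0],[0,0,0.3,0],[0,0,0.2,0],[0,0,0.2,0],[0,0,0.1,0],[0,0,0,0],[0,0,0,0]])

```text
time_s: 5.6
tcp_pos: [0.6346, 0.205, 0.311]
ee_rot: [[0.988, -0.155, 0.001], [-0.155, -0.988, 0.0], [0.0, -0.0, -1.0]]
wrist_force: [-0.3, 0.4, -0.9]
gripper_width: 0.687
gripper_force: 0.0
```

Call:
jog_arm(increments=[[0,0,0,0],[0,0,0,0],[0,0,0,0]], grip=43)

```text
time_s: 5.9
tcp_pos: [0.6345, 0.205, 0.311]
ee_rot: [[0.988, -0.155, 0.0], [-0.155, -0.988, 0.0], [0.0, -0.0, -1.0]]
wrist_force: [-0.4, -0.4, 0.1]
gripper_width: 0.526
gripper_force: 0.0
```

Call:
jog_arm(increments=[[0,0,0,0],[0,0,0,0]], grip=43)

```text
time_s: 6.1
tcp_pos: [0.6345, 0.2052, 0.3108]
ee_rot: [[0.988, -0.155, 0.0], [-0.155, -0.988, 0.001], [0.0, -0.001, -1.0]]
wrist_force: [-1.2, 2.2, 0.1]
gripper_width: 0.495
gripper_force: 0.7
```

Call:
jog_arm(increments=[[0,-0.1,0,0],[0,0,0,0]])

```text
time_s: 6.3
tcp_pos: [0.6349, 0.2071, 0.3107]
ee_rot: [[0.988, -0.155, -0.0], [-0.155, -0.988, -0.0], [0.0, 0.0, -1.0]]
wrist_force: [-0.1, 1.0, -1.0]
gripper_width: 0.493
gripper_force: 0.0
```

Call:
jog_arm(increments=[[0,0,0,0],[0,0,0,0],[0,0,0,0],[0,0,0,0]], grip=30)

```text
time_s: 6.7
tcp_pos: [0.6348, 0.2069, 0.3106]
ee_rot: [[0.988, -0.155, -0.0], [-0.155, -0.988, -0.0], [-0.0, 0.0, -1.0]]
wrist_force: [0.8, 0.7, -0.6]
gripper_width: 0.454
gripper_force: 30.0
```

Gripped at 39.5 mm with 30 N. Now I'll push up-slope against the spring.

Call:
jog_arm(increments=[[0.065,0,-0.0375,0],[0.065,0,-0.0375,0],[0.065,0,-0.0375,0],[0.065,0,-0.0375,0],[0,0,0,0]])

```text
time_s: 7.2
tcp_pos: [0.6382, 0.2063, 0.3122]
ee_rot: [[0.988, -0.155, -0.008], [-0.155, -0.988, -0.001], [-0.007, 0.003, -1.0]]
wrist_force: [-7.6, 1.8, -0.3]
gripper_width: 0.458
gripper_force: 30.0
```

Call:
jog_arm(increments=[[0.065,0,-0.0375,0],[0.065,0,-0.0375,0],[0.065,0,-0.0375,0],[0,0,0,0]])

```text
time_s: 7.6
tcp_pos: [0.6415, 0.2059, 0.314]
ee_rot: [[0.988, -0.155, -0.01], [-0.155, -0.988, -0.002], [-0.009, 0.003, -1.0]]
wrist_force: [-9.4, 2.4, -0.2]
gripper_width: 0.46
gripper_force: 30.0
```

Call:
jog_arm(increments=[[0.065,0,-0.0375,0],[0.065,0,-0.0375,0],[0,0,0,0]])

```text
time_s: 7.9
tcp_pos: [0.6437, 0.2056, 0.3152]
ee_rot: [[0.988, -0.155, -0.011], [-0.155, -0.988, -0.002], [-0.011, 0.003, -1.0]]
wrist_force: [-9.9, 2.4, -0.2]
gripper_width: 0.453
gripper_force: 30.0
```

Call:
jog_arm(increments=[[0.03,0,-0.095,0],[0.03,0,-0.095,0],[0,0,0,0]])

```text
time_s: 8.2
tcp_pos: [0.6463, 0.2049, 0.3182]
ee_rot: [[0.988, -0.156, -0.007], [-0.156, -0.988, -0.002], [-0.007, 0.003, -1.0]]
wrist_force: [-5.5, 2.4, -8.5]
gripper_width: 0.456
gripper_force: 30.0
```

Call:
jog_arm(increments=[[0.03,0,-0.095,0],[0.03,0,-0.095,0],[0,0,0,0]])

```text
time_s: 8.5
tcp_pos: [0.6475, 0.2046, 0.3228]
ee_rot: [[0.988, -0.156, -0.007], [-0.156, -0.988, -0.002], [-0.007, 0.003, -1.0]]
wrist_force: [-6.1, 3.1, -7.9]
gripper_width: 0.454
gripper_force: 30.0
```

Call:
jog_arm(increments=[[0.02,0,-0.1,0],[0.02,0,-0.1,0],[0,0,0,0]])

```text
time_s: 8.8
tcp_pos: [0.6486, 0.2044, 0.3271]
ee_rot: [[0.988, -0.156, -0.006], [-0.156, -0.988, -0.001], [-0.006, 0.002, -1.0]]
wrist_force: [-5.8, 1.9, -6.5]
gripper_width: 0.456
gripper_force: 30.0
```

Run:
```python
from h import *
ims=[]
for c,y0,x0 in(('scene',140,290),):
    g=eyes.capture(c);im=cv2.resize(g[y0:y0+75,x0:x0+100],None,fx=8,fy=8,interpolation=cv2.INTER_CUBIC);cv2.imwrite('pics/tip.png',np.clip(im*1.5,0,255).astype(np.uint8))
```

```text
(no output)
```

View pics/tip.png

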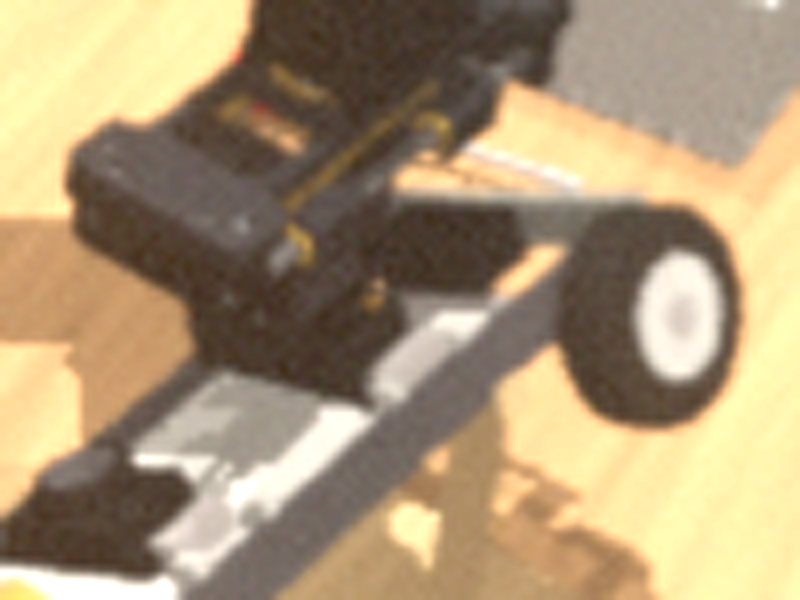

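The box's lower end has come up (lower edge from (200,370) to (375,400)), about 12° judging by the displacement. The catch end is still held at (410,350). I'll tip it slightly more, then draw it down-slope.

Call:
jog_arm(increments=[[0.02,0,-0.06,0],[-0.065,0,0.0375,0],[-0.065,0,0.0375,0],[-0.065,0,0.0375,0],[-0.065,0,0.0375,0],[0,0,0,0]])

```text
time_s: 9.45
tcp_pos: [0.6447, 0.205, 0.327]
ee_rot: [[0.988, -0.155, -0.001], [-0.155, -0.988, -0.001], [-0.001, 0.001, -1.0]]
wrist_force: [-3.2, -1.5, -9.0]
gripper_width: 0.457
gripper_force: 30.0
```

Call:
jog_arm(increments=[[-0.065,0,0.0375,0],[-0.065,0,0.0375,0],[-0.065,0,0.0375,0],[-0.065,0,0.0375,0],[0,0,0,0]])

```text
time_s: 9.95
tcp_pos: [0.6398, 0.2058, 0.3243]
ee_rot: [[0.988, -0.155, 0.0], [-0.155, -0.988, -0.001], [0.0, 0.0, -1.0]]
wrist_force: [-0.9, -3.8, -10.2]
gripper_width: 0.461
gripper_force: 30.0
```

Call:
jog_arm(increments=[[-0.065,0,0.0375,0],[-0.065,0,0.0375,0],[-0.065,0,0.0375,0],[0,0,0,0]])

```text
time_s: 10.35
tcp_pos: [0.6371, 0.2068, 0.3233]
ee_rot: [[0.988, -0.155, 0.006], [-0.155, -0.988, 0.001], [0.006, -0.002, -1.0]]
wrist_force: [3.3, -3.6, -8.7]
gripper_width: 0.457
gripper_force: 30.0
```

Call:
jog_arm(increments=[[-0.065,0,0.0375,0],[-0.065,0,0.03,0],[-0.065,0,0.03,0],[0,0,0,0]])

```text
time_s: 10.75
tcp_pos: [0.6342, 0.2081, 0.3224]
ee_rot: [[0.988, -0.154, 0.011], [-0.154, -0.988, 0.004], [0.01, -0.005, -1.0]]
wrist_force: [6.4, -2.5, -8.7]
gripper_width: 0.456
gripper_force: 30.0
```

The resistance has grown to 6 N, so I'll look before going on.

Run:
```python
from h import *
s=sense();print(np.round(s['moment'],3),s['tcp_pos'],np.round(s['wrist_force'],1))
ims=[]
for c,y0,x0 in(('scene',165,300),('top',150,190)):
    g=eyes.capture(c);im=cv2.resize(g[y0:y0+60,x0:x0+50],None,fx=8,fy=8,interpolation=cv2.INTER_CUBIC).astype(float)
    ims.append(np.clip(255*(im/255)**.6*1.15,0,255).astype(np.uint8))
cv2.imwrite('pics/draw.png',np.hstack(ims))
```

```text
[-0.723 -1.541 -0.13 ] [0.63421008 0.2081244  0.32241382] [ 6.4 -2.5 -8.7]
```

View pics/draw.png

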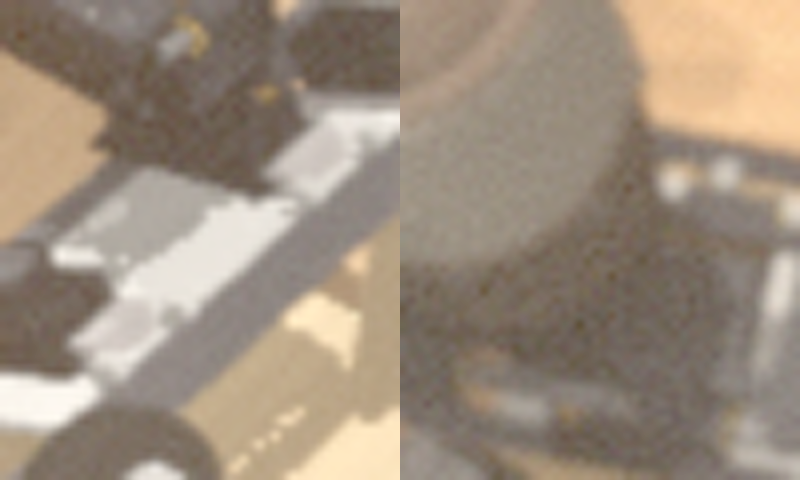

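The lower lip is clear above the rail, near (100,145) in the scene crop, and the catch still covers the upper lip at (275,185). Resolved into the slope frame, the force is 9 N normal and only 2 N along the slope, so I'm lifting too much. I'll ease in and draw further.

Call:
jog_arm(increments=[[-0.045,0,0.06,0],[-0.045,0,0.06,0],[-0.045,0,0.06,0],[0,0,0,0]])

```text
time_s: 11.25
tcp_pos: [0.6293, 0.2084, 0.3177]
ee_rot: [[0.988, -0.154, 0.002], [-0.154, -0.988, 0.001], [0.002, -0.002, -1.0]]
wrist_force: [-0.3, 0.6, -3.2]
gripper_width: 0.456
gripper_force: 30.0
```

Call:
jog_arm(increments=[[-0.065,0,0.05,0],[-0.065,0,0.05,0],[0,0,0,0]])

```text
time_s: 11.55
tcp_pos: [0.6266, 0.2084, 0.3149]
ee_rot: [[0.988, -0.155, 0.001], [-0.155, -0.988, 0.0], [0.001, -0.0, -1.0]]
wrist_force: [-1.0, 0.8, -1.3]
gripper_width: 0.456
gripper_force: 30.0
```

The force has dropped to the box's weight, so it's free. Lifting.

Call:
jog_arm(increments=[[-0.05,0,-0.1,0],[-0.05,0,-0.2,0],[0,0,-0.3,0],[0,0,-0.4,0],[0,0,0,0]])

```text
time_s: 12.05
tcp_pos: [0.6252, 0.2086, 0.3366]
ee_rot: [[0.988, -0.155, 0.003], [-0.155, -0.988, 0.001], [0.003, -0.002, -1.0]]
wrist_force: [0.1, -0.1, -2.1]
gripper_width: 0.455
gripper_force: 30.0
```

Call:
jog_arm(increments=[[0,0,-0.7,0],[0,0,-1,0],[0,0,-1,0],[0,0,-1,0],[0,0.3,-0.6,0],[-0.1,0.6,-0.2,0],[-0.15,0.9,0,0],[-0.15,1,0,0],[-0.15,1,0,0],[-0.15,1,0,0]])

```text
time_s: 13.05
tcp_pos: [0.5952, 0.1136, 0.4239]
ee_rot: [[0.988, -0.156, -0.001], [-0.156, -0.988, -0.001], [-0.001, 0.001, -1.0]]
wrist_force: [0.4, 0.2, -2.6]
gripper_width: 0.457
gripper_force: 30.0
```

Call:
jog_arm(increments=[[-0.15,1,0,0],[-0.15,1,0,0],[-0.15,1,0,0],[-0.15,1,0,0],[-0.15,1,0,0],[-0.15,1,0,0],[-0.15,1,0,0],[-0.15,1,0,0],[-0.15,1,0,0],[-0.15,1,0,0]])

```text
time_s: 14.05
tcp_pos: [0.5347, -0.0786, 0.4246]
ee_rot: [[0.988, -0.155, 0.0], [-0.155, -0.988, 0.0], [0.0, -0.0, -1.0]]
wrist_force: [0.4, -0.5, -2.1]
gripper_width: 0.458
gripper_force: 30.0
```

Call:
jog_arm(increments=[[-0.15,1,0,0],[-0.15,1,0,0],[-0.15,1,0,0],[-0.15,1,0,0],[-0.15,1,0,0],[-0.1,0.8,0,0],[0,0.5,0,0],[0,0,0,0.66],[0,0,0,0.66],[0,0,0,0]])

```text
time_s: 15.05
tcp_pos: [0.4989, -0.1993, 0.4245]
ee_rot: [[0.966, -0.259, 0.0], [-0.259, -0.966, 0.0], [0.0, -0.0, -1.0]]
wrist_force: [0.2, 0.4, -2.5]
gripper_width: 0.456
gripper_force: 30.0
```

Call:
jog_arm(increments=[[-0.06,1,0,0],[-0.06,1,0,0],[-0.06,1,0.5,0],[-0.06,0.8,1,0],[0,0,1,0],[0,0,1,0],[0,0,0.7,0],[0,0,0.3,0],[0,0,0,0]])

```text
time_s: 15.95
tcp_pos: [0.4747, -0.2711, 0.3338]
ee_rot: [[0.966, -0.258, -0.002], [-0.258, -0.966, 0.0], [-0.002, 0.0, -1.0]]
wrist_force: [-0.4, -0.2, -2.3]
gripper_width: 0.456
gripper_force: 30.0
```

Run:
```python
from h import *
from scipy.optimize import minimize
s=sense();t=np.array(s['tcp_pos']);R=np.array(s['ee_rot']);g=t+R[:,2]*.1635;yaw=np.arctan2(R[1,0],R[0,0]);print(t.round(4),np.degrees(yaw).round(2))
M={};I={}
for c in K:
    I[c]=eyes.capture(c)
    for d in eyes.outline_of(c,'battery_box'):
        ys,xs=np.nonzero(d['mask']);p=proj(c,g)[0];print(c,round(d['conf'],2),xs.mean().round(),ys.mean().round(),len(xs),p.round())
        if np.hypot(xs.mean()-p[0],ys.mean()-p[1])<30 and c not in M:M[c]=d['mask'].astype(float)
def parts(p):
    dx,dz,a=p;ca,sa=np.cos(a),np.sin(a);T=np.array([[ca,0,-sa],[0,1,0],[sa,0,ca]])
    return [((P-[dx,0,.034+dz])@T.T)@Rz(yaw).T+g for P in BODY+[RIDGE]]
def cost(p,cs):
    return sum(1-np.minimum(M[c],s).sum()/np.maximum(M[c],s).sum() for c in cs for s in[sil(c,parts(p))])
for cs in([list(M)]+[[c] for c in M]):
    p0=np.array([0,0,.25]);f=minimize(cost,p0,args=(cs,),method='Nelder-Mead',options=dict(initial_simplex=p0+[[0,0,0],[.006,0,0],[0,.006,0],[0,0,.2]]));print(cs,f.x.round(4),np.degrees(f.x[2]).round(1),f.fun.round(3))
ims=[]
for c in K:
    p=proj(c,g)[0].astype(int);x0,y0=p[0]-30,p[1]-30
    im=cv2.resize(I[c][y0:y0+70,x0:x0+60],None,fx=6,fy=6,interpolation=cv2.INTER_CUBIC).astype(float);ims.append(np.clip(255*(im/255)**.6*1.15,0,255).astype(np.uint8))
cv2.imwrite('pics/held.png',np.hstack(ims))
```

```text
[ 0.4747 -0.2711  0.3338] -14.92
scene 0.88 264.0 173.0 338 [167. 260.]
scene 0.56 173.0 268.0 390 [167. 260.]
top 0.72 204.0 286.0 288 [414. 270.]
['scene'] [-0.0113  0.0059  0.7328] 42.0 0.282
['scene'] [-0.0113  0.0059  0.7328] 42.0 0.282
```

Call:
jog_arm(increments=[[0,0,1,0],[0,0,1,0],[0,0,1,0],[0,0,1,0],[0,0,0.6,0],[0,0,0.4,0],[0,0,0.2,0],[0,0,0,0]])

```text
time_s: 16.95
tcp_pos: [0.475, -0.2712, 0.2306]
ee_rot: [[0.966, -0.258, 0.0], [-0.258, -0.966, -0.0], [0.0, 0.0, -1.0]]
wrist_force: [0.3, 0.5, -2.9]
gripper_width: 0.46
gripper_force: 30.0
```

Call:
jog_arm(increments=[[0,0,0.1,0],[0,0,0.1,0],[0,0,0.1,0],[0,0,0,0]])

```text
time_s: 17.35
tcp_pos: [0.4747, -0.2711, 0.2244]
ee_rot: [[0.966, -0.258, -0.0], [-0.258, -0.966, 0.0], [-0.0, -0.0, -1.0]]
wrist_force: [0.3, 0.2, -1.4]
gripper_width: 0.455
gripper_force: 30.0
```

Call:
jog_arm(increments=[[0,0,0.1,0],[0,0,0.1,0],[0,0,0.1,0],[0,0,0,0]])

```text
time_s: 17.75
tcp_pos: [0.4746, -0.2711, 0.2181]
ee_rot: [[0.966, -0.259, -0.001], [-0.259, -0.966, 0.0], [-0.001, -0.0, -1.0]]
wrist_force: [-0.4, 0.3, -2.5]
gripper_width: 0.457
gripper_force: 30.0
```

Call:
jog_arm(increments=[[0,0,0.08,0],[0,0,0.08,0],[0,0,0,0]])

```text
time_s: 18.05
tcp_pos: [0.4749, -0.2711, 0.2157]
ee_rot: [[0.966, -0.258, 0.0], [-0.258, -0.966, -0.0], [0.0, 0.0, -1.0]]
wrist_force: [-0.5, 1.4, 2.0]
gripper_width: 0.458
gripper_force: 30.0
```

Call:
jog_arm(increments=[[0,0,0.08,0],[0,0,0.08,0],[0,0,0,0]])

```text
time_s: 18.35
tcp_pos: [0.4761, -0.2714, 0.214]
ee_rot: [[0.966, -0.257, 0.004], [-0.257, -0.966, -0.002], [0.005, 0.001, -1.0]]
wrist_force: [1.1, 0.2, 7.7]
gripper_width: 0.456
gripper_force: 30.0
```

Call:
jog_arm(increments=[[0,0,0.08,0],[0,0,0.08,0],[0,0,0,0]])

```text
time_s: 18.65
tcp_pos: [0.4774, -0.2717, 0.2118]
ee_rot: [[0.967, -0.256, 0.009], [-0.256, -0.967, -0.003], [0.01, 0.001, -1.0]]
wrist_force: [2.3, -0.3, 7.6]
gripper_width: 0.457
gripper_force: 30.0
```

Call:
jog_arm(increments=[[0,0,0.08,0],[0,0,0.08,0],[0,0,0,0]])

```text
time_s: 18.95
tcp_pos: [0.4783, -0.2718, 0.21]
ee_rot: [[0.967, -0.256, 0.012], [-0.256, -0.967, -0.005], [0.013, 0.001, -1.0]]
wrist_force: [2.3, 1.1, 14.8]
gripper_width: 0.456
gripper_force: 30.0
```

Tipping flat has brought the upper end to the wall top (estimated tilt 8.5°, end at x≈46 mm). I'll lift slightly, shift 5.5 mm in -x, and come down again.

Call:
jog_arm(increments=[[0,0,-0.15,0],[0,0,-0.15,0],[-0.14,0,0,0],[-0.14,0,0,0],[0,0,0,0]])

```text
time_s: 19.45
tcp_pos: [0.4684, -0.2695, 0.211]
ee_rot: [[0.966, -0.259, -0.002], [-0.259, -0.966, 0.001], [-0.002, -0.0, -1.0]]
wrist_force: [-0.4, -0.2, -2.1]
gripper_width: 0.459
gripper_force: 30.0
```

Run:
```python
from station import sense
import numpy as np
s=sense();d=np.array(s['tcp_pos'])[:2]-[.4741,-.2719];print(s['tcp_pos'],'tray x,y',d@[.966,-.259],d@[.259,.966],s['wrist_force'])
```

```text
[ 0.46842907 -0.26949107  0.21099399] tray x,y -0.006102034898518859 0.0008582529194066458 [-0.44742883 -0.17287041 -2.10538961]
```

Call:
jog_arm(increments=[[0.14,0,0,0],[0,0,0.08,0],[0.02,0,0.08,0],[0.04,0,0.08,0],[0,0,0,0]])

```text
time_s: 19.95
tcp_pos: [0.4741, -0.2708, 0.208]
ee_rot: [[0.966, -0.258, 0.002], [-0.258, -0.966, -0.001], [0.002, 0.001, -1.0]]
wrist_force: [-0.0, 0.9, 4.7]
gripper_width: 0.457
gripper_force: 30.0
```

Call:
jog_arm(increments=[[0.05,0,0.08,0],[0.05,0,0.08,0],[0,0,0,0]])

```text
time_s: 20.25
tcp_pos: [0.4763, -0.2714, 0.2051]
ee_rot: [[0.966, -0.258, 0.003], [-0.258, -0.966, -0.001], [0.003, 0.001, -1.0]]
wrist_force: [-0.8, 0.7, 5.3]
gripper_width: 0.456
gripper_force: 30.0
```

Call:
jog_arm(increments=[[0.02,0,0.08,0],[0,0,0.08,0],[0,0,0,0]])

```text
time_s: 20.55
tcp_pos: [0.4768, -0.2715, 0.2044]
ee_rot: [[0.966, -0.257, 0.004], [-0.257, -0.966, -0.002], [0.004, 0.001, -1.0]]
wrist_force: [-4.0, 3.3, 20.5]
gripper_width: 0.46
gripper_force: 30.0
```

Call:
jog_arm(increments=[[0,0,0.08,0],[0,0,0,0]])

```text
time_s: 20.75
tcp_pos: [0.4768, -0.2714, 0.2043]
ee_rot: [[0.967, -0.257, 0.004], [-0.257, -0.967, -0.002], [0.004, 0.001, -1.0]]
wrist_force: [-6.5, 6.0, 30.1]
gripper_width: 0.454
gripper_force: 30.0
```

Firm stop at z=0.2043, which is the predicted flat height. I'll unload and take the last picture before letting go.

Call:
jog_arm(increments=[[-0.02,0,-0.08,0],[-0.02,0,-0.08,0],[0,0,0,0]])

```text
time_s: 21.05
tcp_pos: [0.4764, -0.2714, 0.2044]
ee_rot: [[0.966, -0.257, 0.005], [-0.257, -0.966, -0.002], [0.006, 0.001, -1.0]]
wrist_force: [0.5, 1.4, 10.4]
gripper_width: 0.456
gripper_force: 30.0
```

Run:
```python
from h import *
s=sense();print(np.array(s['tcp_pos']).round(4),np.round(s['wrist_force'],1))
ims=[]
for c,y0,x0 in(('scene',255,125),('top',235,360)):
    g=eyes.capture(c);im=cv2.resize(g[y0:y0+80,x0:x0+90],(400,356),interpolation=cv2.INTER_CUBIC).astype(float)
    ims.append(np.clip(255*(im/255)**.6*1.1,0,255).astype(np.uint8))
cv2.imwrite('pics/place.png',np.hstack(ims))
```

```text
[ 0.4764 -0.2714  0.2044] [ 0.5  1.4 10.4]
```

View pics/place.png

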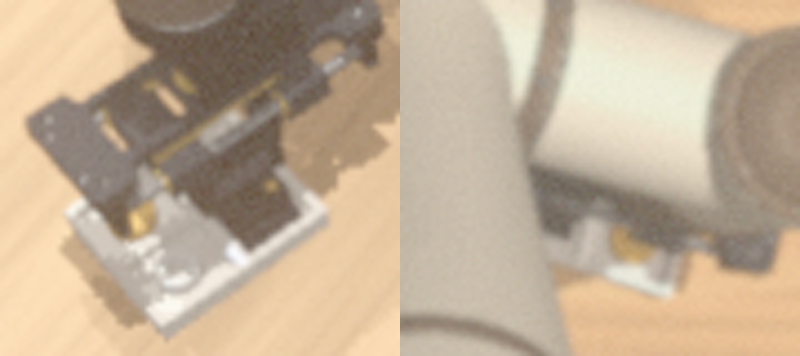

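In the scene crop the box lies level inside the long compartment, with its upper end at (270,230) inside the walls. Letting go.

Call:
jog_arm(increments=[[0,0,0,0],[0,0,0,0],[0,0,0,0]], grip=56)

```text
time_s: 21.45
tcp_pos: [0.4745, -0.271, 0.2015]
ee_rot: [[0.966, -0.259, -0.001], [-0.259, -0.966, 0.0], [-0.001, -0.0, -1.0]]
wrist_force: [-0.3, -0.2, 0.1]
gripper_width: 0.614
gripper_force: 0.0
```

Call:
jog_arm(increments=[[0,0,-0.2,0],[0,0,-0.5,0],[0,0,-1,0],[0,0,-1,0],[0,0,-1,0],[0,0,-1,0],[0,0,-1,0],[0,0,-1,0],[0,0,-1,0],[0,0,0,0]])

```text
time_s: 22.45
tcp_pos: [0.4753, -0.2714, 0.36]
ee_rot: [[0.966, -0.258, 0.007], [-0.258, -0.966, -0.003], [0.008, 0.001, -1.0]]
wrist_force: [-0.2, -0.4, 0.4]
gripper_width: 0.648
gripper_force: 0.0
```

Call:
jog_arm(increments=[[0,-1,0,0],[0,-1,0,0],[0,-1,0,0],[0,-1,0,0],[0,-1,0,0],[0,-1,0,0],[0,-1,0,0],[0,-1,0,0],[0,-1,0,0],[0,0,0,0]])

```text
time_s: 23.45
tcp_pos: [0.5215, -0.0956, 0.3557]
ee_rot: [[0.967, -0.256, -0.001], [-0.256, -0.967, 0.0], [-0.001, -0.0, -1.0]]
wrist_force: [-0.0, -0.1, -0.5]
gripper_width: 0.642
gripper_force: 0.0
```

Run:
```python
from h import *
from scipy.optimize import minimize
M={}
for c in K:
    cv2.imwrite(f'pics/fin_{c}.png',eyes.capture(c))
    for n in('battery_box','sound_box','hub','gear'): print(c,n,[(np.round(d['centre'],3).tolist(),round(d['conf'],2)) for d in eyes.spot_in(c,n)])
    for d in eyes.outline_of(c,'battery_box'):
        ys,xs=np.nonzero(d['mask']);p=proj(c,[.474,-.272,.03])[0]
        if np.hypot(xs.mean()-p[0],ys.mean()-p[1])<25:M[c]=d['mask'].astype(float)
print(list(M))
def sl(c,p):
    x,y,yaw,a,z=p;ca,sa=np.cos(a),np.sin(a);T=np.array([[ca,0,-sa],[0,1,0],[sa,0,ca]])
    return sil(c,[P@T.T@Rz(yaw).T+[x,y,z] for P in BODY+[RIDGE]])
def cost(p): return sum(1-np.minimum(M[c],s).sum()/np.maximum(M[c],s).sum() for c in M for s in[sl(c,p)])
for a0 in(0,.1,-.1):
    p0=np.array([.474,-.272,-.262,a0,.005+.02*abs(a0)*2]);print(a0,'fixed',round(cost(p0),3))
p0=np.array([.474,-.272,-.262,0,.005]);f=minimize(cost,p0,method='Nelder-Mead',options=dict(initial_simplex=p0+np.vstack([np.zeros(5),np.diag([.005,.005,.05,.1,.005])])));print(f.x.round(4),round(f.fun,3))
```

```text
scene battery_box [([0.489, -0.278, 0.027], 0.75), ([0.42, 0.234, 0.036], 0.72), ([0.377, 0.389, 0.032], 0.57)]
scene sound_box [([0.632, 0.085, 0.141], 0.84), ([0.488, -0.277, 0.026], 0.42)]
scene hub [([0.657, -0.322, 0.009], 0.38)]
scene gear [([0.441, -0.323, 0.02], 0.59)]
top battery_box [([0.411, 0.242, 0.038], 0.85), ([0.468, -0.265, 0.026], 0.79)]
top sound_box []
top hub [([0.472, -0.272, 0.027], 0.31)]
top gear [([0.438, -0.321, 0.015], 0.47)]
['scene', 'top']
0 fixed 0.369
0.1 fixed 0.4
-0.1 fixed 0.375
[ 0.4762 -0.2714 -0.2661 -0.0152  0.009 ] 0.302
```

The fit puts the box level (-0.9°), centred within about 2 mm of the compartment's middle, and the arm touches nothing. Handing in.

```bash
python3 -c "
from station import r
print(r.finish_job())"
```

```text
the job is handed in; nothing more can be done
None
```

The battery box is off the chassis and was lowered into the nearest tray's long compartment, where the last outline fit shows it level within about 1°. The sound box was left clipped, and the job was handed in at about 24 s of the 53 s.

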